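# Hold the baking wheel's brake off with its release lever

## Robot

A 6-joint arm with a two-finger parallel gripper is mounted at the origin on the work surface. World frame = base frame: x ahead of the robot, y to its left, z up, the work surface at z = 0. Lengths are in mm, angles in rad, forces in N, time in s.
With the tool pointing down it reaches from about 425 to 925 mm from the base axis. Payload 12.5 kg.
Tool frame: the origin (TCP) lies midway between the tips of the shut fingers; the grasp point (between the pads) lies 19 mm behind it; z points along the fingers, y is the line along which they close (so a half turn about z gives the same grasp; the last joint's range is limited). The gripper opens to 85 mm and grips with 20 to 120 N. Pads are 22 mm wide; open, the fingers measure 114 mm over their backs; the gripper's body (76 mm by 85 mm) begins 54 mm behind the grasp point. The pads swing forward as they close: fully open they stand 13 mm farther back than shut.
Start: joints at [1.005, 0.491, 1.559, -0, 1.092, -0.106], TCP at [277.342, 560.113, 231.327] pointing down, gripper open.
Joint ranges: [-3.1, 3.1], [-0.84, 2.19], [0.05, 2.79], [-1.13, 4.28], [0.06, 2.93], [-2.69, 2.69]. Speed limits (rad/s): [2.22, 2.22, 2.79, 3.14, 3.14, 3.14].

## Interface

Orientations are given as a unit quaternion [x, y, z, w].
In Python, from bench import robot, grab_frame, camera_model, job_done gives the robot as it stands.
- The arm moves only by the tool carry_out, never from a script. Its argument "steps" is a list of rows, each a list of 2 entries, a list of its own where there are three numbers: the shift along the tool's x, y, z each as a share of 0.03 m, from -1 to 1, then the turn, a rotation vector about the tool's x, y, z each as a share of 0.08 rad, from -1 to 1. A call has 1 to 12 rows; each row shifts and turns the commanded pose from where the row before left it, along the tool's axes as they then stand; what a row does not reach is not made up. A row lasts 1/8 s, in which the tool goes at most 62.5 mm and 10.7 degrees, less where a joint would pass 70% of its speed; a pose out of reach is approached as far as the arm can. A call with a number of a shift or a turn outside -1 to 1 is refused whole. A call with a gripper value outside its range is refused whole. "claw" is the closure, from -1 (fully open) to 1 (shut), set as the call begins (left out, the last holds). The fingers move at their own pace and stop on an object; the grip force is fixed at half the most. Time passes only in rows, so rows that do not move let the fingers close. It gives the time, the measured TCP pose, the force, the opening and the grip force at its end, in the units of the state.
- robot.get_state(): the state, without advancing time (a new reading comes with each control period).
- grab_frame(name): name is "side" or "top" or "wrist"; returns the picture (480x640x3 uint8, blue, green, red); there is no depth.
- camera_model(name): a dict with "intrinsics" (3x3 intrinsics, pixels), "extrinsics" (4x4, takes a point from camera to world coordinates). Camera axes: x right, y down, z forward; pixel columns grow to the right and rows downward; lengths in mm; the calibration is good to about 2 mm. A picture is of the moment at which its call begins: read the wrist's pose just before it. camera_model takes no time and is no camera call; for the wrist camera it gives the pose at the moment of the call.
- job_done(): hands the job in; it is judged then, once.
The state is a dict: "time": time; "joint_positions": joint angles; "joint_vel": joint speeds; "joint_efforts": joint torques, N m; "tcp_pos": TCP position; "tool_rot": TCP orientation; "ft_force": force on the tool from outside, world axes, zero at the start; "moment": the same for the moment, N m; "opening": finger opening in mm; "finger_force": force on a finger pad.
Only numpy, scipy, OpenCV 4.12 (cv2) and the standard library are available. Lean on these libraries where they do the work, as an engineer would, in place of code of your own. Each camera call takes 0.05 s, during which the arm holds its last target. There are 200 camera calls.

## Task

The cookie baking wheel has stopped in a bad spot and I want to turn it round by hand. Take the loose release lever out of the tool block, plug it down into the eye of the red bail on the drive motor's brake until its collar sits on the eye, then swing the lever back, away from the gearbox end, until the bail is against its stop. Keep it there for at least three seconds and finish with your hand still on the lever, holding the brake off, and leave the other things on the table where they are.

Things in the scene. Friction and masses are not known exactly. Their poses are not given: they have to be found in the camera images.
- lever_grip (a point): Centre of the black round grip (26 mm diameter, 90 mm long, red band near its top) of the loose release lever, standing upright in the block; z up along the lever, 154 mm long, 130 to 210 g. Below the grip: a 10 mm steel rod with a collar (18 mm diameter, 6 mm thick) whose underside is 71 mm below this point; under it 38 mm of rod that go into the eye, the last 5 mm tapered.
- lever_tip (a point): Lower end of the lever's rod, on its axis, 109 mm below the grip's centre and 38 mm below the collar's underside; z runs up along the lever. The rod has some play in the eye, so the lever leans about 0.1 rad further than the bail as it is swung back against the spring.
- stand: Wooden tool block, 150 x 64 x 50 mm, fixed; origin under its centre, x along its length, z up. The lever stands in a 13 mm hole at x = -50 mm, 38 mm deep in it, its collar on the block's top, its grip's centre 121 mm above the table. Two stubby screwdrivers stand at x = +22 and +55 mm, their tops 88 mm above the table.
- pivot (a point): Middle of the pivot axis of the red bail, 75 mm above the table, on the shaft line of the fixed green brake motor. x runs along the shaft to the gearbox end, y is the bail's pivot axis, z is up. The fan cowl (116 mm diameter, top 133 mm above the table) reaches 90 mm to -x; a terminal box 169 mm high stands 47 to 137 mm to +x.
- eye (a point): Centre of the upper mouth of the eye on the red bail, 103 mm from the pivot axis (178 mm above the table at rest). The eye is a tube of 12.4 mm bore, 23 mm outer diameter, 32 mm long, open at both ends; z along its axis, upright at rest. The rod goes 38 mm down into it until the collar sits on the mouth. It moves with the bail.
- bail (a joint): Angle of the spring-loaded bail in rad: 0 at rest (eye upright), growing as the eye swings about the pivot's y axis to the pivot's -x side, over the fan cowl; stop at 0.30. The spring always drives it back to 0: about 0.7 N m at rest and 2.3 N m at the stop, some 4 to 13 N at the grip of the plugged-in lever.
- driver_a: Stubby yellow screwdriver standing in the tool block; leave it there. Origin at its tip.
- driver_b: Stubby blue screwdriver standing in the tool block; leave it there. Origin at its tip.
- tub: White plastic tub, 110 mm diameter, 85 mm high, bystander; origin under its centre.
- grease: Grease tin, 72 mm diameter, 75 mm high, bystander; origin under its centre.
- oil: Oil bottle, 54 mm diameter, 150 mm high, bystander; origin under its centre.
- wrench: Wrench lying on the table, bystander.
- brush: Brush lying on the table, bystander.
Not all that is in view belongs to the job. What is shaped like the stand but green or pink is not meant.

How it is judged (in metres and radians):
On the way, in this order (a step that is already met when the one before it is completed fails the run):
1. the lever is lifted out of the tool block (z of lever_tip in the frame of stand above 0.055 m and contact force between the fingers and lever above 1 N), for 0.1 s.
2. the lever stands in the eye down to its collar, the bail still near rest (z of lever_tip in the frame of eye below -0.033 m and distance between lever_tip and eye below 0.045 m and angle between the z axis of lever_tip and the z axis of eye, either way round below 0.25 rad and value of joint bail below 0.12 rad), for 0.2 s.
3. the bail is held against its stop with the lever for 3 s (value of joint bail above 0.265 rad and z of lever_tip in the frame of eye below -0.028 m and contact force between the fingers and lever above 2 N), for 3 s.
At the end, for the whole second after the job is handed in: The lever is in the bail's eye down to its collar (within 10 mm, in line with the eye within 0.25 rad) and the bail is held at its stop (angle over 0.265 of 0.30 rad) by the robot's fingers on the lever, which press on it with more than 2 N; the robot does not push on the bail itself (all of step 3 and distance between lever_tip and eye below 0.045 m and angle between the z axis of lever_tip and the z axis of eye, either way round below 0.25 rad and contact force between each of the arm, the fingers and bail below 1 N); the arm keeps its last pose, push and grip.
It fails at once if a bystander is moved by more than 30 mm (distance of any of tub, grease, oil, wrench, brush, driver_a, driver_b from where it was at the start of the episode above 0.03 m).
It also fails if it takes over 59 s, if anything falls off the work surface, if the arm or the gripper's body presses on something with over 40 N, if the wrist force passes 120 N, or if a joint passes its speed limit or range.

## Working session

There is one attempt and no reset: what is moved stays moved. The work goes in short steps, Python scripts to look and compute and a tool call to move; the robot and the scene stay as the last step left them, time stands still between calls to the robot, and variables do not carry over. Pictures are saved under pics/ and viewed, at most 10 in all, crops included, and the job is handed in when it is done.

Besides the shell and the picture viewer there is one more tool, called after "Call:" by a JSON object that holds its "api" and its "payload". carry_out: Moves the arm, as the interface text tells. Shift numbers are shares of 0.03 m and turn numbers shares of 0.08 rad, none past 1 either way. Its arguments: {"type":"object","properties":{"steps":{"type":"array"},"claw":{"type":"number"}},"required":["steps"]}

```bash
mkdir -p pics; python3 - <<'E'
from bench import robot, grab_frame, camera_model
import cv2,numpy as np
s=robot.get_state();print(s)
for n in("side","top"):
    cv2.imwrite(f"pics/{n}0.png",grab_frame(n));m=camera_model(n);print(n,np.round(m["intrinsics"],1).tolist(),np.round(m["extrinsics"],3).tolist())
E
```

```text
{'time': 0.0, 'joint_positions': array([ 1.00541713e+00,  4.91543999e-01,  1.55944282e+00,  3.85915296e-05,
        1.09169334e+00, -1.05639152e-01]), 'joint_vel': array([-0.00035253,  0.00086106, -0.00073323, -0.00014521, -0.00197913,
        0.00016271]), 'joint_efforts': array([-7.65351961e-04, -6.18457103e+01, -2.61585957e+01, -1.08584391e-04,
        4.09492379e-03, -2.58712411e-07]), 'tcp_pos': array([277.19699413, 559.9210103 , 230.73968936]), 'tool_rot': array([ 2.27859603e-01,  9.73693846e-01, -5.07797920e-04, -1.95194348e-04]), 'ft_force': array([-0.45959343,  0.65396117, -0.18633849]), 'moment': array([ 0.03309314, -0.03109272,  0.0350465 ]), 'finger_force': 0.0, 'opening': 85.42972457580109}
side [[472.3, 0.0, 317.1], [0.0, 472.3, 247.0], [0.0, 0.0, 1.0]] [[0.984, -0.116, 0.136, 315.364], [-0.179, -0.658, 0.732, -838.569], [0.004, -0.744, -0.668, 937.988], [0.0, 0.0, 0.0, 1.0]]
top [[607.0, 0.0, 316.5], [0.0, 607.0, 231.3], [0.0, 0.0, 1.0]] [[-0.019, -0.984, 0.177, 181.446], [-1.0, 0.018, -0.008, 67.364], [0.005, -0.177, -0.984, 1815.792], [0.0, 0.0, 0.0, 1.0]]
```

View pics/side0.png

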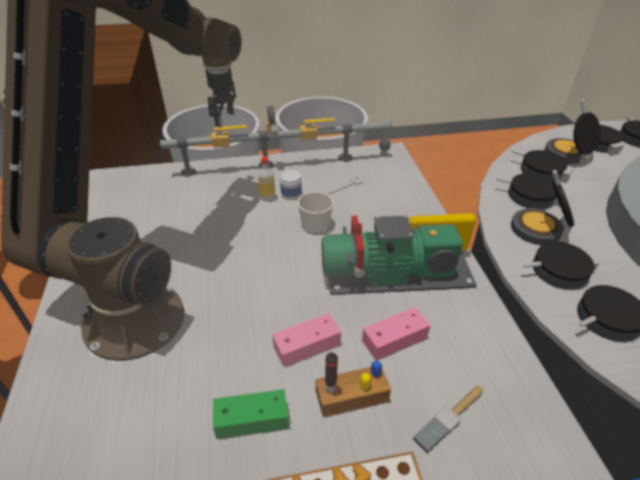

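View pics/top0.png

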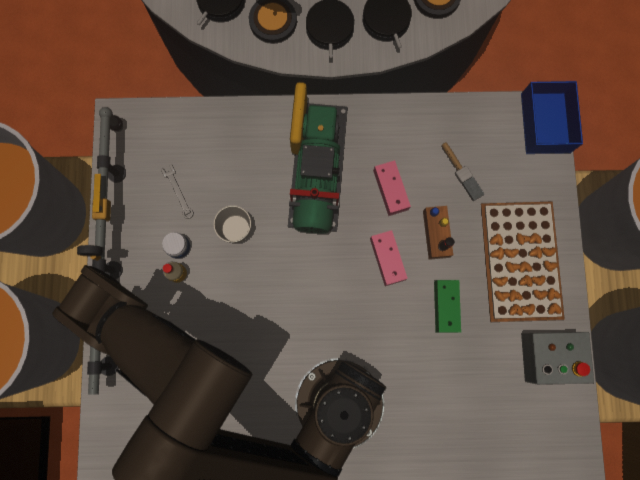

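Candidates for the lever and its block: the brown block with the black grip (side 331,370; top 447,244), the green block (side 250,412; top 448,306) and the pink blocks (side 307,338 and 396,331). Only the brown one is wood, with a black red-banded grip plus a yellow and a blue driver, so I choose it. The bail is the red bar on the green motor (side 358,245; top 314,194).

```bash
cat > h.py <<'E'
import cv2,numpy as np
from bench import robot,grab_frame,camera_model
from scipy.spatial.transform import Rotation as R
def ray(m,uv):
    K,E=np.array(m["intrinsics"]),np.array(m["extrinsics"])
    d=E[:3,:3]@np.linalg.solve(K,[uv[0],uv[1],1.]);return E[:3,3],d/np.linalg.norm(d)
def plane(m,uv,z):
    o,d=ray(m,uv);return o+d*(z-o[2])/d[2]
def tri(rs):
    A=sum(np.eye(3)-np.outer(d,d) for o,d in rs);b=sum((np.eye(3)-np.outer(d,d))@o for o,d in rs)
    p=np.linalg.solve(A,b);return p,[np.linalg.norm(np.cross(p-o,d)) for o,d in rs]
def proj(m,p):
    E=np.linalg.inv(m["extrinsics"]);q=E[:3,:3]@p+E[:3,3];q=np.array(m["intrinsics"])@q;return q[:2]/q[2]
E
python3 - <<'E'
from h import *
s=cv2.imread("pics/side0.png");t=cv2.imread("pics/top0.png")
z=lambda im,x,y,w,h:cv2.resize(im[y:y+h,x:x+w],(400,300),interpolation=cv2.INTER_CUBIC)
o=np.vstack([np.hstack([z(s,300,340,100,75),z(s,310,200,100,75)]),np.hstack([z(t,400,200,80,60),z(t,270,170,80,60)])])
cv2.imwrite("pics/crop0.png",o)
S,T=camera_model("side"),camera_model("top")
h=cv2.cvtColor(t,cv2.COLOR_BGR2HSV)
def comps(im,lo,hi,roi):
    x,y,w,hh=roi;h=cv2.cvtColor(im,cv2.COLOR_BGR2HSV)[y:y+hh,x:x+w]
    m=cv2.inRange(h,lo,hi);n,_,st,c=cv2.connectedComponentsWithStats(m)
    return [(c[i]+[x,y],st[i][:4]+[x,y,0,0],st[i][4]) for i in range(1,n) if st[i][4]>12]
print("bail top",comps(t,(0,150,80),(8,255,255),(270,170,90,50)))
print("bail side",comps(s,(0,150,80),(8,255,255),(335,200,50,90)))
print("wood top",comps(t,(5,100,60),(18,255,255),(415,195,50,75)))
print("yel",comps(s,(22,150,80),(32,255,255),(350,350,40,50)),comps(t,(22,150,80),(32,255,255),(425,200,35,40)))
print("blue",comps(s,(100,150,60),(125,255,255),(360,350,40,50)),comps(t,(100,150,60),(125,255,255),(425,200,35,40)))
print("grip",comps(t,(0,0,0),(180,255,50),(430,230,35,35)))
print("motor green top",comps(t,(60,80,20),(90,255,255),(280,90,80,150)))
E
```

```text
bail top [(array([313.97991968, 193.18875502]), array([290, 188,  49,  11]), np.int32(249))]
bail side [(array([355.06818182, 222.34090909]), array([353, 217,   7,  11]), np.int32(44)), (array([359.13483146, 241.7752809 ]), array([355, 234,   9,  17]), np.int32(89))]
wood top [(array([438.14186047, 231.72906977]), array([426, 206,  27,  52]), np.int32(860))]
yel [(array([364.98039216, 380.59477124]), array([360, 373,  11,  17]), np.int32(153))] [(array([444.75, 220.75]), array([442, 218,   6,   6]), np.int32(24))]
blue [(array([376.19767442, 367.94186047]), array([373, 362,   8,  13]), np.int32(86))] [(array([435. , 210.5]), array([433, 208,   5,   6]), np.int32(22))]
grip [(array([445.92561983, 243.6446281 ]), array([439, 238,  15,  13]), np.int32(121))]
motor green top [(array([319.73038774, 125.73669973]), array([302, 106,  35,  41]), np.int32(1109)), (array([313.00199203, 179.96215139]), array([295, 148,  42,  43]), np.int32(502)), (array([335.61538462, 159.98076923]), array([334, 152,   4,  16]), np.int32(52)), (array([311.91686461, 213.82779097]), array([294, 200,  37,  29]), np.int32(842))]
```

View pics/crop0.png

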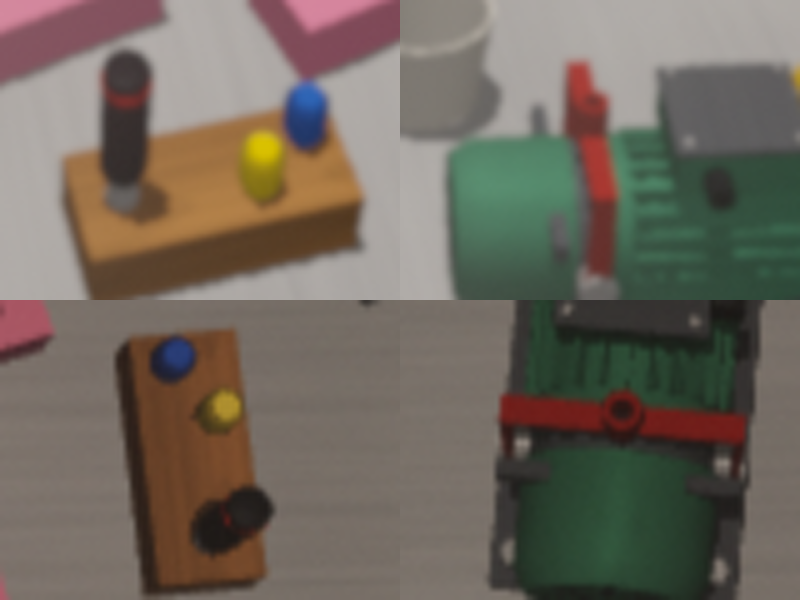

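The crop confirms the choice. The black grip with its red band stands in the wooden block with its top at side (332,357) and top (449,242). The eye mouth is at side (358,226) and top (314.4,192), upright, and the fan cowl lies toward the robot.

```bash
python3 - <<'E'
from h import *
S,T=camera_model("side"),camera_model("top")
print("grip",tri([ray(S,(332,357)),ray(T,(449,242))]),plane(T,(449,242),166),plane(S,(332,357),166))
print("eye",tri([ray(S,(358,226)),ray(T,(314.4,192))]),plane(T,(314.4,192),178),plane(S,(358,226),178))
a,b=plane(T,(290,191.5),160),plane(T,(339,195.5),160);print("bar",a,b,np.arctan2(*(a-b)[:2]))
# base plate/wood long edges
for p,q in [((424.5,207),(429.5,259)),((447,206),(453,256))]:
    a,b=plane(T,p,50),plane(T,q,50);print("wood",a,b,np.arctan2((a-b)[1],(a-b)[0]))
for n,p,h in [("yel",(445,221),88),("blue",(435,211),88),("oil",(168,269),150),("tub",(233,222),85),("pinknear",(392,188),50)]:print(n,plane(T,p,h))
s=robot.get_state();r=R.from_quat(s["tool_rot"]).as_matrix();print(np.round(r,3));W=camera_model("wrist");print(W)
E
```

```text
grip (array([ 443.23918249, -311.05963381,  163.87299618]), [np.float64(0.8360143709628), np.float64(0.8360143709628187)]) [ 442.05684423 -310.53462138  166.        ] [ 443.73294143 -312.42676808  166.        ]
eye (array([587.71531262,  57.76769278, 175.68298213]), [np.float64(0.36564621253722296), np.float64(0.3656462125374743)]) [587.51605851  57.74822754 178.        ] [586.50389575  54.97279913 178.        ]
bar [594.67245105 126.03317585 160.        ] [580.63576868 -11.08957227 160.        ] 0.10201049442619418
wood [ 567.29848144 -270.18296376   50.        ] [ 410.96795081 -276.89355768   50.        ] 0.04289934131016472
wood [ 569.11123835 -337.46662477   50.        ] [ 418.54207348 -346.44056616   50.        ] 0.05952970729285125
yel [ 516.31455418 -320.37091667   88.        ]
blue [ 546.51571831 -292.9137796    88.        ]
oil [383.79976484 464.89852821 150.        ]
tub [525.35503533 295.20139337  85.        ]
pinknear [ 627.31808115 -175.7103863    50.        ]
[[-0.896  0.444 -0.001]
 [ 0.444  0.896 -0.001]
 [ 0.    -0.001 -1.   ]]
{'intrinsics': array([[375.54071587,   0.        , 323.27655422],
       [  0.        , 375.54071587, 237.6124143 ],
       [  0.        ,   0.        ,   1.        ]]), 'extrinsics': array([[ 4.42851250e-01,  8.59731033e-01,  2.54451018e-01,
         2.11579173e+02],
       [ 8.96594805e-01, -4.24413344e-01, -1.26455799e-01,
         5.92687361e+02],
       [-7.25566733e-04,  2.84140570e-01, -9.58782358e-01,
         3.73507553e+02],
       [ 0.00000000e+00,  0.00000000e+00,  0.00000000e+00,
         1.00000000e+00]])}
```

```bash
cat >> h.py <<'E'
def togo(p,yang=None,tilt=0.):
    """shift (units of 30 mm, tool axes) and turn (units of .08 rad) from the measured pose"""
    s=robot.get_state();r=R.from_quat(s["tool_rot"])
    print("t",round(s["time"],2),"tcp",np.round(s["tcp_pos"],1),"F",np.round(s["ft_force"],1),"open",round(s["opening"],1),"grip",round(s["finger_force"],1))
    print("shift",np.round(r.inv().apply(np.array(p)-s["tcp_pos"])/30,2))
    if yang is not None:
        y=np.array([np.cos(yang),np.sin(yang),0]);z=np.array([0,0,-1.])
        t=R.from_matrix(np.c_[np.cross(y,z),y,z])
        t=R.from_rotvec(tilt*np.array([-np.sin(yang),np.cos(yang),0]))*t
        print("turn",np.round((r.inv()*t).as_rotvec()/.08,2))
E
python3 - <<'E'
from h import *
togo([450,300,235],-.1); togo([480,0,235]); togo([442.5,-311,180])
r=R.from_quat(robot.get_state()["tool_rot"])
p=np.array([277.2,560,231]);q=np.array([450,300,235]);
for k in range(12):
    print(np.round((r*R.from_rotvec([0,0,.08*(k+1)])).inv().apply(q-p)/12/30,2),end=" ")
E
```

```text
t 0.1 tcp [277.2 559.9 230.8] F [-1.1 -0.4  0.5] open 85.3 grip 0.0
shift [-9.01 -5.21 -0.14]
turn [-1.000e-02  1.000e-02  1.514e+01]
t 0.1 tcp [277.2 559.9 230.8] F [-1.1 -0.4  0.5] open 85.3 grip 0.0
shift [-14.34 -13.73  -0.13]
t 0.1 tcp [277.2 559.9 230.8] F [-1.1 -0.4  0.5] open 85.3 grip 0.0
shift [-17.82 -23.57   1.71]
[-0.78 -0.37 -0.01] [-0.81 -0.31 -0.01] [-0.83 -0.24 -0.01] [-0.85 -0.18 -0.01] [-0.86 -0.11 -0.01] [-0.87 -0.04 -0.01] [-0.87  0.03 -0.01] [-0.86  0.1  -0.01] [-0.85  0.17 -0.01] [-0.83  0.24 -0.01] [-0.81  0.3  -0.01] [-0.79  0.37 -0.01]
```

Call:
{"api": "carry_out", "payload": {"steps": [[[-0.75,-0.43,0],[0,0,1]],[[-0.78,-0.37,0],[0,0,1]],[[-0.81,-0.31,0],[0,0,1]],[[-0.83,-0.24,0],[0,0,1]],[[-0.85,-0.18,0],[0,0,1]],[[-0.86,-0.11,0],[0,0,1]],[[-0.87,-0.04,0],[0,0,1]],[[-0.87,0.03,0],[0,0,1]],[[-0.86,0.1,0],[0,0,1]],[[-0.85,0.17,0],[0,0,1]],[[-0.83,0.24,0],[0,0,1]],[[-0.81,0.3,0],[0,0,1]]], "claw": -1}}

```text
time: 1.6
tcp_pos: [450.4, 299.6, 231.1]
tool_rot: [0.653, 0.758, -0.0, -0.0]
ft_force: [0.2, 1.5, -0.3]
opening: 85.4
finger_force: 0.0
```

```bash
python3 -c "
from h import *
togo([480,0,235],-.1)"
```

```text
t 1.6 tcp [450.4 299.6 231.1] F [ 0.2  1.5 -0.3] open 85.4 grip 0.0
shift [-10.02  -0.5   -0.13]
turn [-0.01  0.    3.11]
```

Call:
{"api": "carry_out", "payload": {"steps": [[[-1,-0.1,0],[0,0,1]],[[-1,0,0],[0,0,1]],[[-1,0,0],[0,0,1]],[[-1,0.1,0],[0,0,0.1]],[[-1,0.1,0],[0,0,0]],[[-1,0.1,0],[0,0,0]],[[-1,0.1,0],[0,0,0]],[[-1,0.1,0],[0,0,0]],[[-1,0.1,0],[0,0,0]],[[-1,0.1,0],[0,0,0]],[[-1,0.1,0],[0,0,0]],[[-1,0.1,0],[0,0,0]]]}}

```text
time: 3.1
tcp_pos: [454.3, -61.9, 231.2]
tool_rot: [0.741, 0.672, -0.0, -0.0]
ft_force: [-0.3, 0.0, 0.9]
opening: 85.5
finger_force: 0.0
```

```bash
python3 -c "
from h import *
togo([442.5,-311,215],-.1)"
```

```text
t 3.1 tcp [454.3 -61.9 231.2] F [-0.3  0.   0.9] open 85.5 grip 0.0
shift [-8.3   0.41  0.54]
turn [-0.   -0.    0.04]
```

Call:
{"api": "carry_out", "payload": {"steps": [[[-0.93,0.05,0],[0,0,0]],[[-0.93,0.05,0],[0,0,0]],[[-0.93,0.05,0],[0,0,0]],[[-0.93,0.05,0],[0,0,0]],[[-0.93,0.05,0],[0,0,0]],[[-0.93,0.05,0],[0,0,0]],[[-0.93,0.05,0],[0,0,0]],[[-0.93,0.05,0],[0,0,0]],[[-0.86,0.01,0],[0,0,0]],[[0,0,0],[0,0,0]],[[0,0,0],[0,0,0]]]}}

```text
time: 4.47
tcp_pos: [442.4, -309.4, 231.0]
tool_rot: [0.741, 0.672, 0.0, -0.0]
ft_force: [0.5, 0.2, -0.5]
opening: 85.5
finger_force: 0.0
```

```bash
python3 -c "
from h import *
im=grab_frame('wrist');W=camera_model('wrist');togo([442.5,-311,104],-.1)
print(proj(W,[442.5,-311,166]),proj(W,[442.5,-311,50]));cv2.imwrite('pics/w1.png',im)"
```

```text
t 4.53 tcp [ 442.5 -309.2  231.1] F [-0.6  1.1 -0.2] open 85.4 grip 0.0
shift [-0.06  0.01  4.24]
turn [-0.   -0.01  0.04]
[325.0340535  258.87300109] [324.51170564 214.4903047 ]
```

View pics/w1.png

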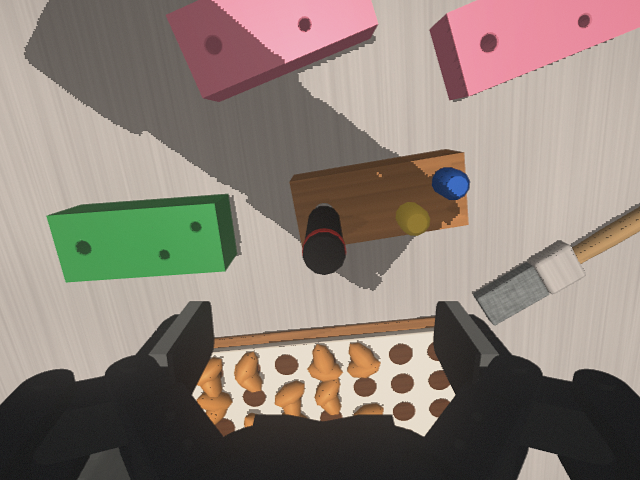

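The wrist view shows the black grip at (324,250), centred between the fingers, with both drivers clear to the right. Descend and close.

Call:
{"api": "carry_out", "payload": {"steps": [[[0,0,0.85],[0,0,0]],[[0,0,0.85],[0,0,0]],[[0,0,0.85],[0,0,0]],[[0,0,0.85],[0,0,0]],[[0,0,0.8],[0,0,0]],[[0,0,0],[0,0,0]],[[0,0,0],[0,0,0]]]}}

```text
time: 5.4
tcp_pos: [443.0, -309.8, 106.1]
tool_rot: [0.74, 0.672, 0.0, 0.0]
ft_force: [0.2, 0.4, 0.4]
opening: 85.3
finger_force: 0.0
```

Call:
{"api": "carry_out", "payload": {"steps": [[[0,0,0],[0,0,0]],[[0,0,0],[0,0,0]],[[0,0,0],[0,0,0]],[[0,0,0],[0,0,0]],[[0,0,0],[0,0,0]],[[0,0,0],[0,0,0]],[[0,0,0],[0,0,0]],[[0,0,0],[0,0,0]]], "claw": 1}}

```text
time: 6.4
tcp_pos: [442.6, -310.1, 105.7]
tool_rot: [0.741, 0.672, 0.0, 0.0]
ft_force: [-0.7, 0.3, 6.3]
opening: 24.9
finger_force: 58.5
```

Call:
{"api": "carry_out", "payload": {"steps": [[[0,0,-0.4],[0,0,0]],[[0,0,-0.6],[0,0,0]],[[0,0,-0.8],[0,0,0]],[[0,0,-0.8],[0,0,0]],[[0,0,-0.8],[0,0,0]],[[0,0,-0.8],[0,0,0]],[[0,0,-0.8],[0,0,0]],[[0,0,-0.8],[0,0,0]],[[0,0,-0.7],[0,0,0]]]}}

```text
time: 7.52
tcp_pos: [442.4, -309.8, 301.8]
tool_rot: [0.741, 0.672, 0.0, 0.0]
ft_force: [1.2, -0.5, -1.3]
opening: 24.8
finger_force: 58.9
```

Call:
{"api": "carry_out", "payload": {"steps": [[[0.5,0.1,0],[0,0,0]],[[0.9,0.25,0],[0,0,0]],[[0.9,0.25,0],[0,0,0]],[[0.9,0.25,0],[0,0,0]],[[0.9,0.25,0],[0,0,0]],[[0.9,0.25,0],[0,0,0]],[[0.9,0.25,0],[0,0,0]],[[0.9,0.25,0],[0,0,0]],[[0.9,0.25,0],[0,0,0]],[[0.9,0.25,0],[0,0,0]],[[0.9,0.25,0],[0,0,0]],[[0.9,0.25,0],[0,0,0]]]}}

```text
time: 9.02
tcp_pos: [557.4, -5.8, 299.3]
tool_rot: [0.74, 0.672, -0.0, -0.001]
ft_force: [-0.3, -0.0, -1.0]
opening: 24.5
finger_force: 58.9
```

```bash
python3 -c "
from h import *
togo([587.5,57.5,300],-.1)"
```

```text
t 9.03 tcp [557.4  -5.8 299.3] F [-0.3 -0.  -1. ] open 24.5 grip 58.9
shift [ 2.2   0.79 -0.02]
turn [-0.02 -0.    0.04]
```

Call:
{"api": "carry_out", "payload": {"steps": [[[0.8,0.3,0],[0,0,0]],[[0.8,0.3,0],[0,0,0]],[[0.6,0.2,0],[0,0,0]],[[0,0,0],[0,0,0]],[[0,0,0],[0,0,0]],[[0,0,0],[0,0,0]]]}}

```text
time: 9.78
tcp_pos: [587.9, 55.1, 300.3]
tool_rot: [0.741, 0.672, -0.0, -0.0]
ft_force: [1.4, -0.5, -2.1]
opening: 24.8
finger_force: 59.0
```

```bash
python3 -c "
from h import *
togo([587.5,57.5,300],-.1)
w=grab_frame('wrist');W=camera_model('wrist');s=grab_frame('side')
np.save('W.npy',W['extrinsics'])
cv2.imwrite('pics/wraw2.png',w);cv2.imwrite('pics/sraw2.png',s)
c=proj(W,[587.5,57.5,185]);print(c,proj(camera_model('side'),[587.5,57.5,190]))
x,y=(c-[66,75]).astype(int)
a=cv2.resize(w[y:y+150,x:x+133],(532,600),interpolation=cv2.INTER_CUBIC)
b=cv2.resize(s[180:240,330:386],(266,285),interpolation=cv2.INTER_CUBIC)
o=np.zeros((600,798,3),np.uint8);o[:,:532]=a;o[:285,532:]=b
print(x,y);cv2.imwrite('pics/c2.png',o)"
```

```text
t 9.78 tcp [587.9  55.1 300.3] F [ 1.4 -0.5 -2.1] open 24.8 grip 59.0
shift [ 0.08 -0.02  0.01]
turn [-0.   -0.    0.03]
[323.48206323 229.43737425] [358.43590584 221.65127975]
257 154
```

View pics/c2.png

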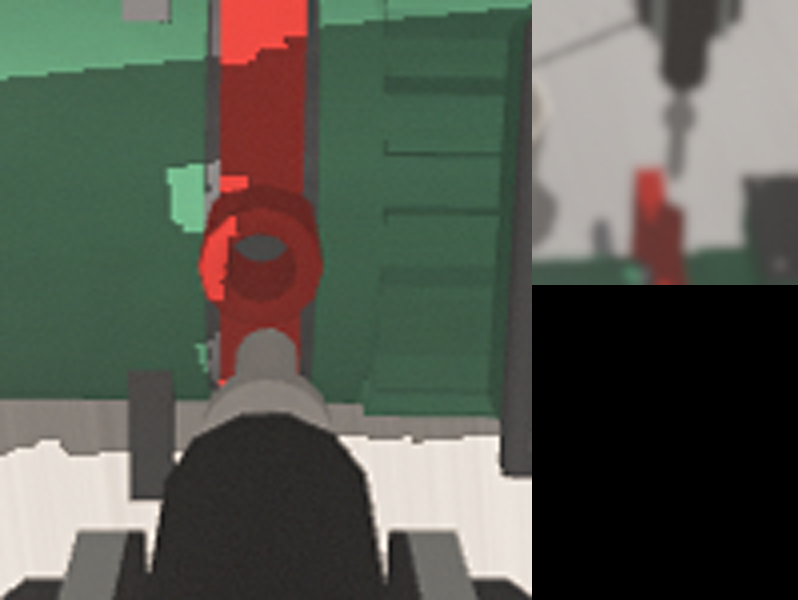

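The wrist crop shows the eye's mouth centred at pixel (322.5,220.6) and the rod tip's front edge at (323.6,236). In the side view the tip is at about (360.3,217.5). The tip sits just on the -y side of the eye.

```bash
python3 -c "
from h import *
W=camera_model('wrist');S=camera_model('side')
e=plane(W,(257+262.5/4,154+266.5/4),178)
t=plane(W,(257+266.5/4,154+328/4),206)
print('eye',e,'tip front',t,'side tip proj of tcp',proj(S,[587.9,55.1,206]),'side eye on z178',plane(S,(358,226),178),'side tip',plane(S,(360.3,217.5),206))
print('collar bottom',plane(W,(257+267/4,154+378/4),244))
"
```

```text
eye [587.39550097  62.29912436 178.        ] tip front [587.76008483  58.77787339 206.        ] side tip proj of tcp [359.22603446 217.23067732] side eye on z178 [586.50389575  54.97279913 178.        ] side tip [590.27770589  53.58100929 206.        ]
collar bottom [588.16467388  62.57720898 244.        ]
```

Call:
{"api": "carry_out", "payload": {"steps": [[[0.18,-0.03,0],[0,0,0]],[[0,0,0.35],[0,0,0]],[[0,0,0.35],[0,0,0]],[[0,0,0],[0,0,0]],[[0,0,0],[0,0,0]]]}}

```text
time: 10.5
tcp_pos: [587.9, 61.1, 279.3]
tool_rot: [0.741, 0.672, 0.0, -0.0]
ft_force: [-0.1, -0.3, -0.9]
opening: 24.8
finger_force: 59.0
```

```bash
python3 -c "
from h import *
togo([587.5,60.5,270],-.1)
w=grab_frame('wrist');W=camera_model('wrist');s=grab_frame('side')
x,y=270,165
a=cv2.resize(w[y:y+100,x:x+88],(528,600),interpolation=cv2.INTER_CUBIC)
b=cv2.resize(s[180:240,330:386],(266,285),interpolation=cv2.INTER_CUBIC)
o=np.zeros((600,794,3),np.uint8);o[:,:528]=a;o[:285,528:]=b
cv2.imwrite('pics/c3.png',o)"
```

```text
t 10.5 tcp [587.9  61.1 279.3] F [-0.1 -0.3 -0.9] open 24.8 grip 59.0
shift [-0.02 -0.01  0.31]
turn [-0.   -0.    0.04]
```

View pics/c3.png

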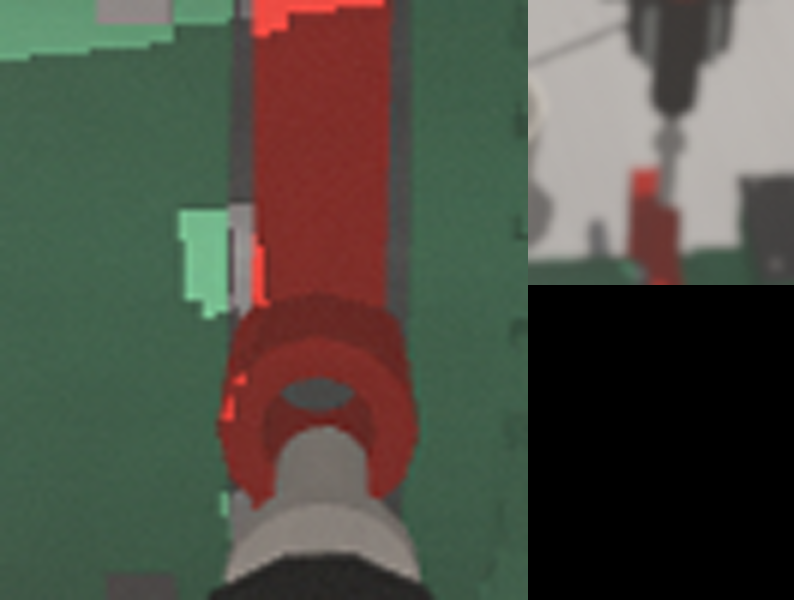

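The ring's centre is at crop (319,433) and the rod tip's front edge at crop (322,427), a few mm above the mouth. Compute the remaining offset.

```bash
python3 -c "
from h import *
W=camera_model('wrist')
r=R.from_quat(robot.get_state()['tool_rot'])
for z in (183,185,187):
  e=plane(W,(270+319/6,165+434/6),178);t=plane(W,(270+322/6,165+427/6),z)
  print(e,t,r.inv().apply(e-t)+[3.5,0,0])
"
```

```text
[587.10646716  61.76761695 178.        ] [587.65577225  64.01002921 183.        ] [ 1.21427049 -0.33211317  4.999529  ]
[587.10646716  61.76761695 178.        ] [587.70895312  64.59177721 185.        ] [ 0.62985076 -0.32974729  6.99945573]
[587.10646716  61.76761695 178.        ] [587.762134    65.17352521 187.        ] [ 0.04543102 -0.3273814   8.99938246]
```

Call:
{"api": "carry_out", "payload": {"steps": [[[0.03,-0.01,0],[0,0,0]],[[0,0,0.15],[0,0,0]],[[0,0,0.15],[0,0,0]],[[0,0,0.1],[0,0,0]],[[0,0,0],[0,0,0]]]}}

```text
time: 11.22
tcp_pos: [587.5, 62.0, 267.0]
tool_rot: [0.741, 0.672, -0.0, -0.0]
ft_force: [0.5, 0.7, -1.5]
opening: 24.9
finger_force: 59.0
```

Call:
{"api": "carry_out", "payload": {"steps": [[[0,0,0.15],[0,0,0]],[[0,0,0.15],[0,0,0]],[[0,0,0.1],[0,0,0]],[[0,0,0],[0,0,0]]]}}

```text
time: 11.72
tcp_pos: [587.5, 62.0, 255.0]
tool_rot: [0.741, 0.672, -0.0, -0.0]
ft_force: [0.3, -0.4, -1.5]
opening: 24.9
finger_force: 59.0
```

Call:
{"api": "carry_out", "payload": {"steps": [[[0,0,0.2],[0,0,0]],[[0,0,0.2],[0,0,0]],[[0,0,0.15],[0,0,0]],[[0,0,0],[0,0,0]]]}}

```text
time: 12.22
tcp_pos: [587.4, 62.0, 238.3]
tool_rot: [0.741, 0.672, -0.0, -0.0]
ft_force: [0.3, -0.3, -0.6]
opening: 25.0
finger_force: 59.0
```

Call:
{"api": "carry_out", "payload": {"steps": [[[0,0,0.05],[0,0,0]],[[0,0,0.05],[0,0,0]],[[0,0,0],[0,0,0]]]}}

```text
time: 12.6
tcp_pos: [587.6, 62.0, 235.7]
tool_rot: [0.741, 0.672, 0.0, -0.0]
ft_force: [-0.8, 0.2, -1.3]
opening: 24.9
finger_force: 59.0
```

Call:
{"api": "carry_out", "payload": {"steps": [[[0,0,0.05],[0,0,0]],[[0,0,0.05],[0,0,0]],[[0,0,0.03],[0,0,0]],[[0,0,0],[0,0,0]]]}}

```text
time: 13.1
tcp_pos: [587.8, 62.0, 233.6]
tool_rot: [0.741, 0.672, 0.001, 0.001]
ft_force: [-4.1, -0.0, 13.0]
opening: 24.6
finger_force: 60.6
```

```bash
python3 -c "
from h import *
togo([587.5,62,232],-.1)
w=grab_frame('wrist');s=grab_frame('side')
x,y=270,165
a=cv2.resize(w[y:y+100,x:x+88],(528,600),interpolation=cv2.INTER_CUBIC)
b=cv2.resize(s[180:240,330:386],(266,285),interpolation=cv2.INTER_CUBIC)
o=np.zeros((600,794,3),np.uint8);o[:,:528]=a;o[:285,528:]=b
cv2.imwrite('pics/c4.png',o)"
```

```text
t 13.1 tcp [587.8  62.  233.6] F [-4.1 -0.  13. ] open 24.6 grip 60.6
shift [-0.   -0.01  0.05]
turn [ 0.03 -0.    0.04]
```

View pics/c4.png

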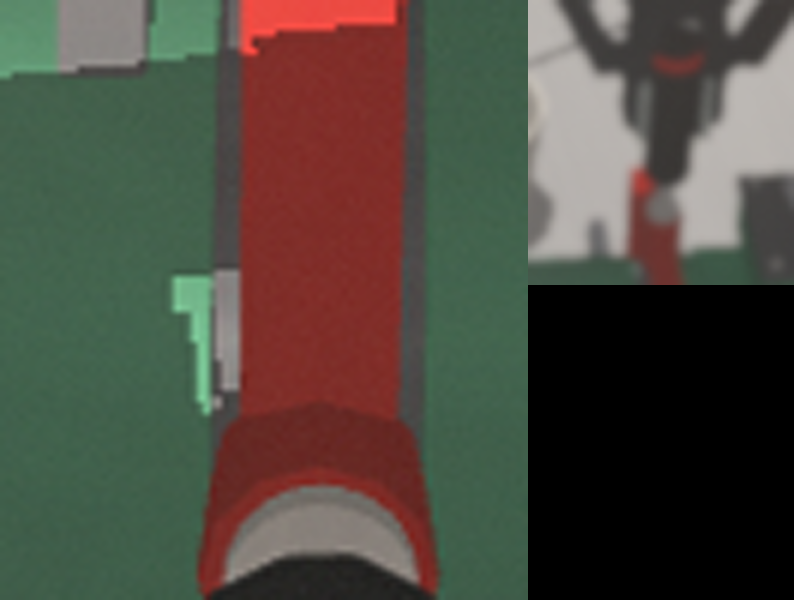

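The collar is seated on the eye: the wrist crop shows it filling the mouth at crop (322,520), and the push back is 13 N. Now swing it in small arcs about the pivot.

Call:
{"api": "carry_out", "payload": {"steps": [[[0,0,0],[0,0,0]],[[0,-0.18,0],[-0.47,0,0]],[[0,-0.18,0],[-0.47,0,0]],[[0,-0.18,0],[-0.47,0,0]],[[0,0,0],[0,0,0]]]}}

```text
time: 13.82
tcp_pos: [573.5, 63.5, 233.5]
tool_rot: [0.739, 0.671, 0.041, 0.045]
ft_force: [7.9, -1.2, 6.1]
opening: 25.0
finger_force: 60.0
```

```bash
cat >> h.py <<'E'
def bail(p0=np.array([587.6,62.0,233.7])):
    s=robot.get_state();r=R.from_quat(s["tool_rot"]).as_matrix();z=r[:,2];xm=np.array([.995,-.1,0])
    a=np.arctan2(z@xm,-z[2]);m=s["tcp_pos"]+71.8*z;o=p0-[0,0,71.8];b=np.arcsin(-(m-o)@xm/87)
    print("t",s["time"],"lever",a,"bail~",b,"radius err",np.hypot((m-o)@xm,m[2]-75)-87,"F tool",r.T@s["ft_force"],"M",r.T@s["moment"],s["opening"],s["finger_force"])
E
python3 -c "
from h import *
bail()"
```

```text
t 13.825 lever 0.12146954879983277 bail~ 0.06243735227184548 radius err 0.35609740770777876 F tool [-0.40956074  8.6092963  -5.06909989] M [-1.82331921 -0.06139844 -0.00996137] 25.042988596727948 60.00864565372467
```

Call:
{"api": "carry_out", "payload": {"steps": [[[0,-0.18,0],[-0.45,0,0]],[[0,-0.18,0],[-0.45,0,0]],[[0,-0.18,0],[-0.45,0,0]],[[0,-0.18,0],[-0.45,0,0]],[[0,0,0],[0,0,0]]]}}

```text
time: 14.45
tcp_pos: [553.3, 65.6, 230.4]
tool_rot: [0.734, 0.666, 0.09, 0.099]
ft_force: [12.0, -1.4, 5.5]
opening: 24.7
finger_force: 60.1
```

```bash
python3 -c "
from h import *
bail()"
```

```text
t 14.45 lever 0.2677922822909486 bail~ 0.17860446255326534 radius err 0.5809372392831875 F tool [-0.22221814 13.0832065  -2.15143161] M [-2.4488531  -0.02334538  0.03640217] 24.72209091497333 60.065109729766846
```

Call:
{"api": "carry_out", "payload": {"steps": [[[0,-0.18,0.01],[-0.4,0,0]],[[0,-0.18,0.01],[-0.4,0,0]],[[0,-0.18,0.01],[-0.4,0,0]],[[0,-0.12,0.01],[-0.3,0,0]],[[0,0,0],[0,0,0]]]}}

```text
time: 15.08
tcp_pos: [536.2, 67.5, 225.4]
tool_rot: [0.726, 0.659, 0.132, 0.144]
ft_force: [6.9, -1.3, 21.8]
opening: 24.9
finger_force: 61.3
```

```bash
python3 -c "
from h import *
bail()"
```

```text
t 15.075 lever 0.39203871248280814 bail~ 0.28247150701044615 radius err 0.4733157874202192 F tool [ -0.62921296  14.79964341 -17.45343404] M [-2.56595642 -0.27066739  0.04060034] 24.943843219386903 61.27645969390869
```

Call:
{"api": "carry_out", "payload": {"steps": [[[0,-0.09,0],[-0.2,0,0]],[[0,-0.05,0],[-0.1,0,0]],[[0,0,0],[0,0,0]],[[0,0,0],[0,0,0]]]}}

```text
time: 15.58
tcp_pos: [532.9, 67.8, 224.2]
tool_rot: [0.725, 0.658, 0.14, 0.152]
ft_force: [7.0, -1.4, 23.9]
opening: 24.9
finger_force: 61.3
```

```bash
python3 -c "
from h import *
bail()"
```

```text
t 15.575 lever 0.41645969446826026 bail~ 0.30363837787762105 radius err 0.4537296483684372 F tool [ -0.68545809  16.14889861 -19.0378208 ] M [-2.6811882  -0.25813423 -0.0050176 ] 24.90334291287078 61.263402700424194
```

Call:
{"api": "carry_out", "payload": {"steps": [[[0,-0.06,0],[-0.1,0,0]],[[0,-0.06,0],[-0.1,0,0]],[[0,0,0],[0,0,0]],[[0,0,0],[0,0,0]]]}}

```text
time: 16.08
tcp_pos: [530.7, 68.1, 223.4]
tool_rot: [0.723, 0.656, 0.146, 0.159]
ft_force: [12.5, -2.7, 22.6]
opening: 24.8
finger_force: 60.8
```

```bash
python3 -c "
from h import *
bail()"
```

```text
t 16.075 lever 0.4353288510028238 bail~ 0.3146814169382861 radius err 0.5446043531336358 F tool [ -1.39228126  21.06619289 -15.17928806] M [-3.58177968 -0.44621158  0.04578527] 24.81221996267617 60.80069303512573
```

The force slope jumped, so the stop is reached. Hold and check.

Call:
{"api": "carry_out", "payload": {"steps": [[[0,-0.03,0],[0,0,0]],[[0,0,0],[0,0,0]],[[0,0,0],[0,0,0]],[[0,0,0],[0,0,0]],[[0,0,0],[0,0,0]],[[0,0,0],[0,0,0]],[[0,0,0],[0,0,0]],[[0,0,0],[0,0,0]],[[0,0,0],[0,0,0]],[[0,0,0],[0,0,0]],[[0,0,0],[0,0,0]],[[0,0,0],[0,0,0]]]}}

```text
time: 17.58
tcp_pos: [530.5, 68.2, 223.3]
tool_rot: [0.723, 0.656, 0.147, 0.16]
ft_force: [15.4, -3.4, 21.9]
opening: 24.8
finger_force: 60.8
```

```bash
python3 -c "
from h import *
bail()
w=grab_frame('wrist');s=grab_frame('side')
a=cv2.resize(w[120:280,230:400],(425,400),interpolation=cv2.INTER_CUBIC)
b=cv2.resize(s[180:280,310:403],(372,400),interpolation=cv2.INTER_CUBIC)
cv2.imwrite('pics/c5.png',np.hstack([a,b]))"
```

```text
t 17.575 lever 0.4366632887569454 bail~ 0.3166546481691716 radius err 0.5339977230363218 F tool [ -1.82795927  23.494747   -13.25010928] M [-4.09420399 -0.37903965 -0.03433048] 24.803823272726465 60.811867117881775
```

View pics/c5.png

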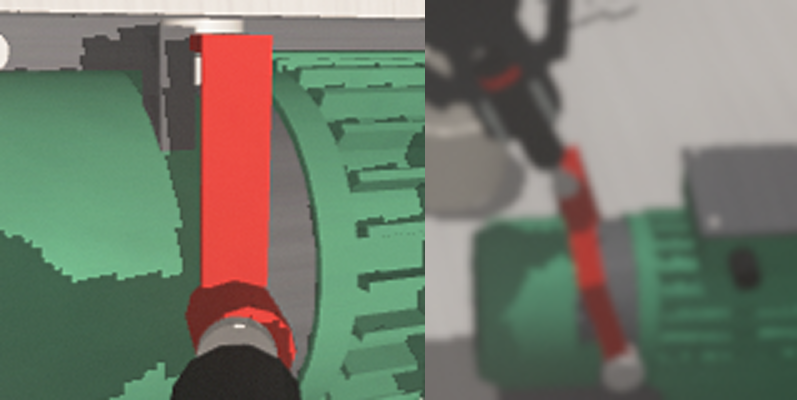

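The bail is swung over the fan cowl, with the collar on the eye (side crop 567,182). A further 0.9 mm of command moved the tool only 0.2 mm while the force rose, so it is on the stop. Finish the hold.

Call:
{"api": "carry_out", "payload": {"steps": [[[0,0,0],[0,0,0]],[[0,0,0],[0,0,0]],[[0,0,0],[0,0,0]],[[0,0,0],[0,0,0]],[[0,0,0],[0,0,0]],[[0,0,0],[0,0,0]],[[0,0,0],[0,0,0]],[[0,0,0],[0,0,0]],[[0,0,0],[0,0,0]],[[0,0,0],[0,0,0]],[[0,0,0],[0,0,0]],[[0,0,0],[0,0,0]]]}}

```text
time: 19.18
tcp_pos: [530.5, 68.2, 223.3]
tool_rot: [0.723, 0.656, 0.147, 0.16]
ft_force: [15.1, -4.6, 23.0]
opening: 24.8
finger_force: 60.8
```

Call:
{"api": "carry_out", "payload": {"steps": [[[0,0,0],[0,0,0]],[[0,0,0],[0,0,0]],[[0,0,0],[0,0,0]],[[0,0,0],[0,0,0]],[[0,0,0],[0,0,0]],[[0,0,0],[0,0,0]],[[0,0,0],[0,0,0]],[[0,0,0],[0,0,0]],[[0,0,0],[0,0,0]],[[0,0,0],[0,0,0]],[[0,0,0],[0,0,0]],[[0,0,0],[0,0,0]]]}}

```text
time: 20.68
tcp_pos: [530.5, 68.2, 223.3]
tool_rot: [0.723, 0.656, 0.147, 0.16]
ft_force: [15.7, -3.3, 21.6]
opening: 24.9
finger_force: 60.8
```

```bash
python3 -c "
from h import *
from bench import job_done
bail();print(job_done())"
```

```text
t 20.675 lever 0.43669675594171065 bail~ 0.31653181141938835 radius err 0.5485655827740032 F tool [ -1.68205161  23.58691063 -12.85023773] M [-4.06993642 -0.45865949  0.0813663 ] 24.850225134360706 60.81143617630005
the job is handed in; nothing more can be done
None
```

The lever is plugged into the bail's eye down to its collar and swung back to the stop; I held it there for over 4 s and handed the job in at about 20.7 s with the gripper still holding the brake off (no verdict was returned).

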